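# Strip a used wound filter off its post onto the drain shelf

## Robot

A 6-joint arm with a two-finger parallel gripper is mounted at the origin on the work surface. World frame = base frame: x ahead of the robot, y to its left, z up, the work surface at z = 0. Lengths are in m, angles in rad, forces in N, time in s.
With the tool pointing down it reaches from about 0.225 to 0.875 m from the base axis. Payload 3.4 kg.
Tool frame: the origin (TCP) lies on the centre line of the jaws, within the pads' length; the fingertips stand 11 mm ahead of it and the grasp point (between the pads) lies 8 mm behind it; z points along the fingers, y is the line along which they close (so a half turn about z gives the same grasp; the last joint's range is limited). The gripper opens to 85 mm and grips with 20 to 120 N. Pads are 22 mm wide; open, the fingers measure 114 mm over their backs; the gripper's body (76 mm by 85 mm) begins 54 mm behind the grasp point. The pads swing forward as they close: fully open they stand 13 mm farther back than shut.
Start: joints at [1.049, 0.276, 1.505, -0, 1.361, -0.121], TCP at [0.224, 0.529, 0.242] pointing down, gripper open.
Joint ranges: [-2.89, 2.89], [-0.75, 2.08], [0.22, 2.7], [-1.18, 4.32], [0.11, 2.71], [-2.7, 2.7]. Speed limits (rad/s): [2.57, 2.57, 3.14, 3.14, 3.14, 3.14].

## Interface

Orientations are given as a unit quaternion [w, x, y, z].
In Python, from rig import manip, eyes, job gives the robot as it stands.
- The arm moves only by the tool drive_tool, never from a script. Its argument "rows" is a list of rows, each a list of 3 entries, a list of its own where there are three numbers: the turn, a rotation vector about the world's x, y, z in rad, then the shift along the world's x, y, z in cm, then the finger opening in cm, from 0 to 8.54. A call has 1 to 8 rows; each row shifts and turns the commanded pose from where the row before left it; what a row does not reach is not made up. A row lasts 1/8 s, in which the tool goes at most 62.5 mm and 10.7 degrees, less where a joint would pass 70% of its speed; a pose out of reach is approached as far as the arm can. A call is refused whole if a number of a shift passes 6.25 or a number of a turn 0.188, either way. A call with a gripper value outside its range is refused whole. The fingers move at their own pace and stop on an object; "force" is the grip in N (left out, the last holds). Time passes only in rows, so rows that do not move let the fingers close. It gives the time, the measured TCP pose, the force, the opening and the grip force at its end, in the units of the state.
- manip.get_state(): the state, without advancing time (a new reading comes with each control period).
- eyes.get_image(name): name is "scene" or "top"; returns the picture (400x640x3 uint8, red, green, blue); there is no depth.
- eyes.get_calibration(name): a dict with "camera_matrix" (3x3 intrinsics, pixels), "k1" (the pictures are not rectified: a ray, as slopes to the right and down, at radius r is drawn at 1 + k1 r^2 times it, then the intrinsics apply), "view" (4x4, takes a point from world to camera coordinates). Camera axes: x right, y up, looking along -z (the intrinsics and any distortion apply to the point x, -y, -z); pixel columns grow to the right and rows downward; lengths in m; the calibration is good to about 2 mm. A picture is of the moment at which its call begins. get_calibration takes no time and is no camera call.
- job.sign_off(): hands the job in; it is judged then, once.
The state is a dict: "clock": time; "qpos": joint angles; "qd": joint speeds; "effort": joint torques, N m; "position": TCP position; "ee_rot": TCP orientation; "contact_force": force on the tool from outside, world axes, zero at the start; "moment": the same for the moment, N m; "width": finger opening in m; "gripper_force": force on a finger pad.
Only numpy, scipy, OpenCV 4.12 (cv2) and the standard library are available. Lean on these libraries where they do the work, as an engineer would, in place of code of your own. Each camera call takes 0.05 s, during which the arm holds its last target. There are 200 camera calls.

## Task

The used string-wound filter has to come off the post of the filter-changing stand. Swing the keeper arm clear, raise the lifter by its handle all the way so that it carries the filter up off the post, then push the filter across so that it stands upright and wholly on the drain shelf; after that push the lifter fully down again and last swing the keeper back over the post. Do not tip the filter over, and leave the things around the stand where they are.

Things in the scene. Friction and masses are not known exactly. Their poses are not given: they have to be found in the camera images.
- stand: fixed filter-changing stand. Its frame: z up, origin on the bench below the centre of its upright white post; x points away from the handle side towards the steel column, y from the post towards the drain shelf. Base 20 mm thick, x -80 to 120, y -65 to 205 mm. Post: 32 mm diameter, top 95 mm above the bench. Column: 20 mm diameter at x = 85 mm, y = 0; the keeper pivots on its top and the lifter slides on it.
- shelf_center (a point): middle of the drain shelf's upper face (axes as the stand's), 122 mm along the stand's y from the post, 105 mm above the bench. The shelf reaches 70 mm either way in y (its open edge is on the post's side, 4 mm from the lifter plate) and has 12 mm high lips on its other three sides, 112 mm apart across x.
- filter_center (a point): centre, half-way up, of the used string-wound filter: an off-white upright ring, 96 mm outside diameter, 40 mm bore, 90 mm tall, 0.2 to 0.45 kg. It stands on the lifter plate with the post in its bore. Its z is its axis.
- lifter (a joint): height in m by which the lifter is raised: 0 down, 0.075 at its upper stop. The lifter is an aluminium plate (96 mm square, centred on the post, upper face 35 mm above the bench when down) that carries the filter. It slides straight up and down and stays wherever it is left; its friction is 8 N, the filter's weight comes on top. At the upper stop its face is 110 mm above the bench: 15 mm above the post's top and 5 mm above the shelf.
- lifter_handle (a point): middle of the lifter's upright white round grip, 26 mm diameter, 60 mm tall (30 mm above and below this point), at x = -85 mm, y = 0 of the stand; it moves with the lifter, 115 mm above the bench when down. Can be gripped from above to lift, and pressed on top to lower.
- keeper (a joint): angle in rad of the keeper, a steel arm 24 mm wide that pivots level on the column's top, 130 to 142 mm above the bench. 0 (its stop) is closed: the arm reaches over the post along the stand's -x and stops the filter from rising. It grows as the free end swings to the stand's -y side (counter-clockwise from above), up to 2.2; from 1.2 on it is clear of the filter. It stays where it is left and turns with about 1 N at the peg.
- keeper_peg (a point): middle of the white upright peg on the keeper's free end, 20 mm diameter, 142 to 182 mm above the bench (this point at 162 mm), 85 mm from the keeper's pivot: push it sideways to swing the keeper.
- beaker: small glass beaker standing on the stand's base under the drain shelf, 58 mm wide, 68 mm tall; origin at its underside; a bystander
- spanner: steel spanner 160 mm long lying flat on the bench in front of the drain shelf; origin at its underside; a bystander
- reagent: amber reagent bottle 80 mm wide, 190 mm tall behind the stand; origin at its underside; a bystander
- slim_filter: slim spare filter standing on the bench to the robot's right, 62 mm wide, 125 mm tall; origin at its underside; a bystander
- jar: glass jar 70 mm wide, 90 mm tall, to the right; origin at its underside; a bystander
- mug: white mug 80 mm wide, 90 mm tall, to the left; origin at its underside; a bystander
- wash_bottle: white bottle 70 mm wide, 170 mm tall, to the left; origin at its underside; a bystander
There are look-alikes about, which are no part of the job. What is shaped like the part that bears filter_center but turquoise is not meant.

How it is judged:
On the way, in this order (a step that is already met when the one before it is completed fails the run):
1. the keeper is swung clear of the filter (1.2 rad or more) (value of joint keeper above 1.2 rad), for 0.2 s.
2. the lifter is raised at least 65 mm with the filter on it, above the post's top (value of joint lifter above 0.065 m and z of filter_center in the frame of stand above 0.14 m and y of filter_center in the frame of stand below 0.03 m), for 0.2 s.
3. the filter stands wholly on the drain shelf (y of filter_center in the frame of shelf_center between -0.025 and 0.03 m and x of filter_center in the frame of shelf_center between -0.02 and 0.02 m and z of filter_center in the frame of shelf_center between 0.038 and 0.05 m and angle between filter_center's own z axis and vertical below 0.1 rad), for 0.2 s.
4. the lifter is down again, within 6 mm (value of joint lifter below 0.006 m), for 0.2 s.
At the end, for the whole second after the job is handed in: The filter stands upright (within 0.1 rad) on the drain shelf, resting on its face, its centre within 20 mm of the shelf's middle across the stand's x and -25 to +30 mm along its y; the lifter is down within 6 mm; the keeper is back over the post (below 0.35 rad) (all of step 3 and value of joint lifter below 0.006 m and value of joint keeper below 0.35 rad); the robot touches nothing.
It fails at once if the filter is tipped by more than 0.5 rad (angle between filter_center's own z axis and vertical above 0.5 rad).
It fails at once if a bystander (beaker, spanner, bottles, jar, mug, slim filter) is moved by more than 40 mm (distance of any of beaker, spanner, reagent, slim_filter, jar, mug, wash_bottle from where it was at the start of the episode above 0.04 m).
It also fails if it takes over 72 s, if anything falls off the work surface, if the arm or the gripper's body presses on something with over 40 N, if the wrist force passes 120 N, or if a joint passes its speed limit or range.

## Working session

There is one attempt and no reset: what is moved stays moved. The work goes in short steps, Python scripts to look and compute and a tool call to move; the robot and the scene stay as the last step left them, time stands still between calls to the robot, and variables do not carry over. Pictures are saved under pics/ and viewed, at most 10 in all, crops included, and the job is handed in when it is done.

Besides the shell and the picture viewer there is one more tool, called after ">>>" as name(argument=value, ...) on one line, values as JSON. drive_tool: Moves the arm, as the interface text tells. Its arguments: {"type":"object","properties":{"rows":{"type":"array"},"force":{"type":"number"}},"required":["rows"]}

```bash
mkdir -p pics; cat > h.py <<'E'
import numpy as np, cv2
from rig import manip, eyes, job
def shot(n,f):
    im=eyes.get_image(n); cv2.imwrite('pics/'+f,im[:,:,::-1]); return im
def ray(n,u,v):
    c=eyes.get_calibration(n); K=np.array(c['camera_matrix'],float); V=np.array(c['view'],float)
    p=cv2.undistortPoints(np.array([[[u,v]]],float),K,np.array([c['k1'],0,0,0,0.]))[0,0] if False else None
    xd=(u-K[0,2])/K[0,0]; yd=(v-K[1,2])/K[1,1]; x,y=xd,yd
    for _ in range(20):
        s=1+c['k1']*(x*x+y*y); x,y=xd/s,yd/s
    R=V[:3,:3]; o=-R.T@V[:3,3]; d=R.T@np.array([x,-y,-1.]); return o,d/np.linalg.norm(d)
def onz(n,u,v,z):
    o,d=ray(n,u,v); return o+d*(z-o[2])/d[2]
def tri(uv1,uv2):
    o1,d1=ray('scene',*uv1); o2,d2=ray('top',*uv2)
    A=np.stack([d1,-d2],1); t=np.linalg.lstsq(A,o2-o1,rcond=None)[0]
    a,b=o1+d1*t[0],o2+d2*t[1]; return (a+b)/2,np.linalg.norm(a-b)
def proj(n,P):
    c=eyes.get_calibration(n); K=np.array(c['camera_matrix'],float); V=np.array(c['view'],float)
    q=V[:3,:3]@np.array(P,float)+V[:3,3]; x,y=q[0]/-q[2],-q[1]/-q[2]; s=1+c['k1']*(x*x+y*y)
    return K[0,0]*x*s+K[0,2],K[1,1]*y*s+K[1,2]
E
sed -i '/cv2.undistortPoints/d' h.py
python3 - <<'E'
from h import *
np.set_printoptions(precision=4,suppress=True)
shot('scene','s0.png');shot('top','t0.png')
for n in('scene','top'):
    c=eyes.get_calibration(n);print(n,c['k1'],np.array(c['camera_matrix']).tolist(),ray(n,320,200))
print(manip.get_state())
E
```

```text
scene -0.08810774010760464 [[417.6849595814889, 0.0, 315.49996235586343], [0.0, 417.6849595814889, 199.18167577377213], [0.0, 0.0, 1.0]] (array([ 1.1606, -0.5902,  1.2779]), array([-0.3938,  0.4186, -0.8183]))
top -0.053113255870099865 [[458.1203885502563, 0.0, 320.6047664376546], [0.0, 458.1203885502563, 201.00764904516933], [0.0, 0.0, 1.0]] (array([0.3752, 0.01  , 1.4654]), array([ 0.1711,  0.0109, -0.9852]))
{'clock': 0.1, 'qpos': array([ 1.049 ,  0.2765,  1.506 , -0.    ,  1.3607, -0.121 ]), 'qd': array([ 0.    , -0.0004, -0.001 ,  0.0004, -0.0005, -0.0014]), 'effort': array([  0.002 , -41.7697, -24.6405,  -0.0002,   0.0058,   0.    ]), 'position': array([0.2241, 0.529 , 0.2415]), 'ee_rot': array([-0.0003,  0.199 ,  0.98  , -0.0008]), 'contact_force': array([0.5042, 0.6028, 0.2985]), 'moment': array([-0.0449,  0.034 ,  0.0213]), 'gripper_force': 0.0, 'width': 0.08572020117185562}
```

View pics/s0.png

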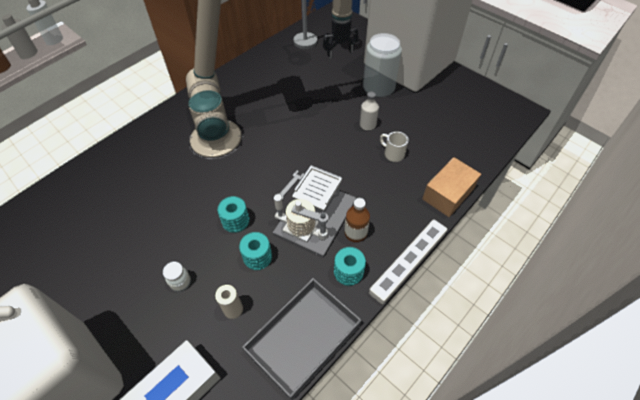

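View pics/t0.png

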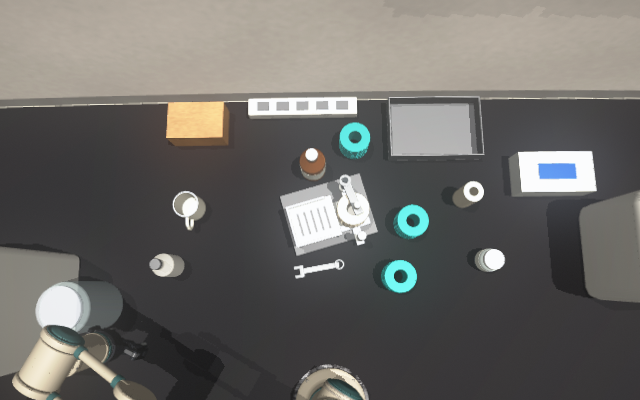

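The off-white filter on the stand is at scene (300,217) / top (352,210). The look-alikes are turquoise rings at scene (233,213), (256,250), (349,266), and there is a slim spare filter at scene (229,300). I choose the off-white one on the stand and check it in a close crop.

```bash
python3 - <<'E'
import cv2,numpy as np
s=cv2.imread('pics/s0.png')[155:255,260:370];t=cv2.imread('pics/t0.png')[165:265,275:385]
r=lambda a:cv2.resize(a,None,fx=3.6,fy=5.4*2/3,interpolation=cv2.INTER_CUBIC)
def g(a):
    return cv2.resize(a,(396*1,360),interpolation=cv2.INTER_CUBIC)
cv2.imwrite('pics/c0.png',np.hstack([g(s),g(t)]))
E
```

```text
(no output)
```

View pics/c0.png

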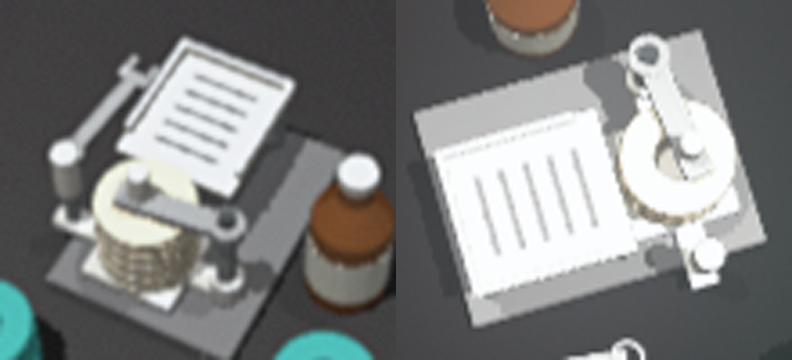

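The crop confirms it: the off-white wound ring sits on the plate under the keeper. The peg top is at scene (298,204) / top (357,205), the pivot at top (345,180), the handle top at scene (278,197) / top (362,235), and the base corners are clear in the top view. Next I fit the stand pose.

```bash
cat > pose.py <<'E'
from h import *
np.set_printoptions(precision=4,suppress=True)
T=lambda x,y:((x-396)/3.6+275,y/3.6+165)
obs=[((120,205),T(414,113),.02),((120,-65),T(702,30),.02),((-80,-65),T(765,240),.02),((-80,205),T(475,326),.02),
((85,0),T(649,55),.145),((0,0),T(691,143),.182),((-85,0),T(709,252),.145)]
P=np.array([o[0] for o in obs])/1000.; Q=np.array([onz('top',*o[1],o[2])[:2] for o in obs])
pc,qc=P.mean(0),Q.mean(0); p,q=P-pc,Q-qc
yaw=np.arctan2((p[:,0]*q[:,1]-p[:,1]*q[:,0]).sum(),(p*q).sum())
R=np.array([[np.cos(yaw),-np.sin(yaw)],[np.sin(yaw),np.cos(yaw)]]); t=qc-R@pc
W=lambda x,y:R@np.array([x,y])+t
if __name__=='__main__':
    print(yaw,t);print((P@R.T+t-Q)*1000)
    print(tri((298.1,204.4),T(691,143)),tri((277.8,197.5),T(709,252)),tri((323.6,216.1),T(649,55)))
    for n,x,y in [('peg',0,0),('handle',-.085,0),('pivot',.085,0),('shelf',0,.122)]: print(n,W(x,y))
E
python3 pose.py
```

```text
0.2728919296833521 [ 0.5811 -0.0744]
[[ 1.7391  0.894 ]
 [ 2.2784 -0.4777]
 [-0.4413 -3.9449]
 [-1.1907  0.8729]
 [ 0.5509 -1.1064]
 [-1.9075  5.9059]
 [-1.0289 -2.1438]]
(array([ 0.5855, -0.0817,  0.1655]), np.float64(0.0005930867687788382)) (array([ 0.501 , -0.0957,  0.1376]), np.float64(0.00016507539236791684)) (array([ 0.6645, -0.049 ,  0.1413]), np.float64(0.004034042169118537))
peg [ 0.5811 -0.0744]
handle [ 0.4992 -0.0974]
pivot [ 0.6629 -0.0515]
shelf [0.5482 0.043 ]
```

>>> drive_tool(rows=[[[0, 0, -0.12], [2.6, -4.3, 1.0], 6.5], [[0, 0, -0.12], [2.6, -4.3, 1.0], 6.5], [[0, 0, -0.12], [2.6, -4.3, 1.0], 6.5], [[0, 0, -0.12], [2.6, -4.3, 1.0], 6.5], [[0, 0, -0.12], [2.6, -4.3, 1.0], 6.5], [[0, 0, -0.12], [2.6, -4.3, 1.0], 6.5], [[0, 0, -0.12], [2.6, -4.3, 0], 6.5], [[0, 0, -0.12], [2.6, -4.3, 0], 6.5]])

```text
clock: 1.1
position: [0.4328, 0.1839, 0.3022]
ee_rot: [-0.0, 0.631, 0.776, 0.0]
contact_force: [1.0, 0.2, 0.2]
width: 0.065
gripper_force: 0.0
```

>>> drive_tool(rows=[[[0, 0, -0.12], [2.5, -4.3, 0], 6.5], [[0, 0, -0.12], [2.5, -4.3, 0], 6.5], [[0, 0, -0.12], [2.5, -4.3, 0], 6.5], [[0, 0, -0.12], [2.5, -4.3, 0], 6.5], [[0, 0, -0.12], [2.5, -4.3, 0], 6.5], [[0, 0, -0.12], [2.5, -4.3, 0], 6.5], [[0, 0, 0], [0, 0, 0], 6.5], [[0, 0, 0], [0, 0, 0], 6.5]])

```text
clock: 2.1
position: [0.5818, -0.0722, 0.3016]
ee_rot: [-0.001, 0.863, 0.506, -0.0]
contact_force: [-0.6, 0.0, 0.1]
width: 0.0651
gripper_force: 0.0
```

>>> drive_tool(rows=[[[0, 0, 0], [0, -0.2, -4.8], 6.5], [[0, 0, 0], [0, -0.2, -4.0], 6.5], [[0, 0, 0], [0, 0, -1.2], 6.5]])

```text
clock: 2.48
position: [0.5801, -0.0748, 0.2002]
ee_rot: [-0.002, 0.862, 0.507, -0.002]
contact_force: [-0.3, 0.5, 0.8]
width: 0.0649
gripper_force: 0.0
```

```bash
python3 - <<'E'
from h import *
a=shot('scene','s1.png');b=shot('top','t1.png')
g=lambda a:cv2.resize(a[:,:,::-1],(400,400),interpolation=cv2.INTER_CUBIC)
cv2.imwrite('pics/c1.png',np.hstack([g(a[155:255,260:360]),g(b[160:260,290:390])]))
print(manip.get_state()['position'])
E
```

```text
[ 0.581507   -0.07536055  0.20175376]
```

View pics/c1.png

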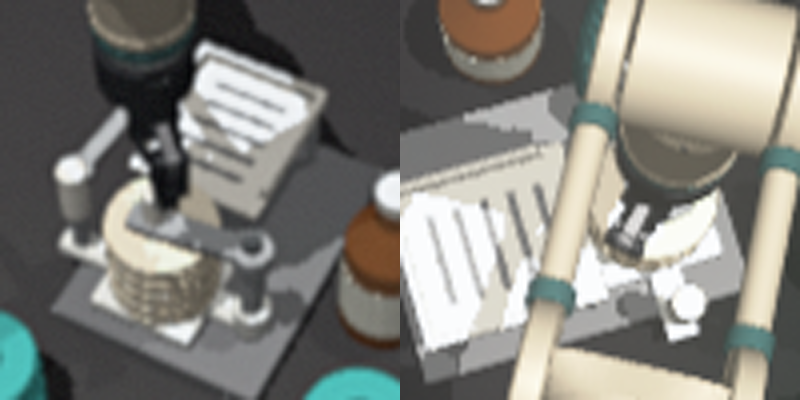

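```bash
python3 - <<'E'
from h import *
d=np.array([.87,-.49,0])
for s in(.035,-.035):
    u,v=proj('scene',np.array([.5815,-.0754,.195])+s*d);print('tip crop',(u-260)*4,(v-155)*4)
for P in ([.583,-.079,.182],[.583,-.079,.144],[.6629,-.0515,.142]): u,v=proj('scene',P);print((u-260)*4,(v-155)*4)
E
```

```text
tip crop 165.31738763104318 203.5310301389983
tip crop 141.2704675853106 135.4431747072582
152.02880038321837 182.11766200802344
154.17419581859644 208.69964538752458
248.4362823197905 245.1232867463723
```

The fingertip shows at crop (165,203) as predicted and the peg at (152,205), so the peg lies within 4 mm of the TCP. I descend around it.

>>> drive_tool(rows=[[[0, 0, 0], [0.1, -0.3, -2.0], 6.5], [[0, 0, 0], [0, 0, -1.8], 6.5], [[0, 0, 0], [0, 0, 0], 3.0], [[0, 0, 0], [0, 0, 0], 3.0], [[0, 0, 0], [0, 0, 0], 3.0]], force=20)

```text
clock: 3.2
position: [0.5842, -0.0796, 0.1658]
ee_rot: [0.001, 0.863, 0.506, 0.001]
contact_force: [-0.7, -0.7, 0.1]
width: 0.0302
gripper_force: 0.0
```

>>> drive_tool(rows=[[[0, 0, 0], [0.7, -1.5, 0], 3.0], [[0, 0, 0], [0.9, -1.3, 0], 3.0], [[0, 0, 0], [1.2, -1.1, 0], 3.0], [[0, 0, 0], [1.4, -0.9, 0], 3.0], [[0, 0, 0], [1.5, -0.6, 0], 3.0], [[0, 0, 0], [1.6, -0.3, 0], 3.0], [[0, 0, 0], [1.6, 0, 0], 3.0], [[0, 0, 0], [1.6, 0.3, 0], 3.0]])

```text
clock: 4.2
position: [0.6902, -0.1343, 0.164]
ee_rot: [0.0, 0.863, 0.506, 0.0]
contact_force: [-0.8, -0.2, 1.0]
width: 0.0301
gripper_force: 0.6
```

>>> drive_tool(rows=[[[0, 0, 0], [1.3, 0.5, 0], 3.0], [[0, 0, 0], [0, 0, 0], 3.0], [[0, 0, 0], [0, 0, 0], 5.0], [[0, 0, 0], [0, 0, 0], 5.0]])

```text
clock: 4.7
position: [0.7011, -0.1286, 0.1645]
ee_rot: [0.0, 0.863, 0.506, 0.0]
contact_force: [-0.2, 0.8, -0.2]
width: 0.0498
gripper_force: 0.0
```

>>> drive_tool(rows=[[[0, 0, 0], [0, 0, 5.0], 6.0], [[0, 0, 0], [0, 0, 4.5], 6.0], [[0, 0, -0.16], [-4.0, 0.6, 0], 6.0], [[0, 0, -0.16], [-4.0, 0.7, 0], 6.0], [[0, 0, -0.16], [-4.0, 0.7, 0], 6.0], [[0, 0, -0.16], [-4.0, 0.7, 0], 6.0], [[0, 0, -0.15], [-4.0, 0.6, 0], 6.0], [[0, 0, 0], [0, 0, 0], 6.0]])

```text
clock: 5.7
position: [0.4982, -0.0948, 0.2601]
ee_rot: [0.0, 0.991, 0.135, -0.0]
contact_force: [0.4, -0.6, 0.2]
width: 0.0599
gripper_force: 0.0
```

```bash
python3 - <<'E'
from h import *
s=manip.get_state();print(s['position'],s['ee_rot'],s['qpos'])
a=shot('scene','s2.png');b=shot('top','t2.png')
g=lambda a:cv2.resize(a[:,:,::-1],(400,400),interpolation=cv2.INTER_CUBIC)
cv2.imwrite('pics/c2.png',np.hstack([g(a[155:255,260:360]),g(b[160:260,290:390])]))
E
```

```text
[ 0.49823034 -0.09480771  0.26009779] [ 2.23844480e-05  9.90876607e-01  1.34772090e-01 -1.78654747e-04] [-3.25169131e-01  1.63352675e-01  1.61159875e+00 -2.03052536e-04
  1.36694145e+00  9.75301427e-01]
```

View pics/c2.png

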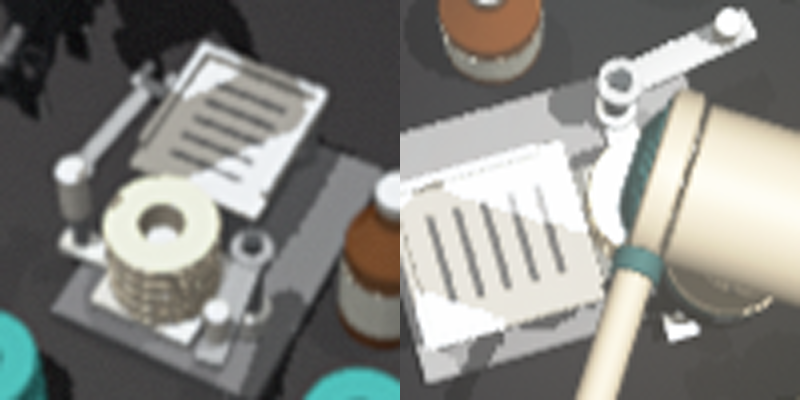

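```bash
python3 - <<'E'
from h import *
for P in ([.498,-.095,.26],[.5,-.096,.145],[.5,-.096,.085],[.498,-.095,.40]): u,v=proj('scene',P);print((u-260)*4,(v-155)*4)
E
```

```text
55.71971868975152 76.44719193841047
69.27641526364641 164.40436319361356
75.2891841617377 204.78752827607616
37.6168926699479 -46.176960478168894
```

The keeper is swung to about 1.75 rad and is clear. The handle top at crop (70,165) matches its prediction of (69,164). I descend on the handle and grip.

>>> drive_tool(rows=[[[0, 0, 0], [0.2, -0.1, -5.0], 6.0], [[0, 0, 0], [0, 0, -5.0], 6.0], [[0, 0, 0], [0, 0, -2.5], 6.0], [[0, 0, 0], [0, 0, -1.5], 6.0], [[0, 0, 0], [0, 0, 0], 1.5], [[0, 0, 0], [0, 0, 0], 1.5], [[0, 0, 0], [0, 0, 0], 1.5], [[0, 0, 0], [0, 0, 0], 1.5]], force=70)

```text
clock: 6.8
position: [0.5042, -0.0958, 0.1205]
ee_rot: [-0.0, 0.991, 0.135, 0.001]
contact_force: [-0.1, 5.8, 3.4]
width: 0.0242
gripper_force: 69.2
```

>>> drive_tool(rows=[[[0, 0, 0], [0, 0, 0.5], 1.5], [[0, 0, 0], [0, 0, 1.0], 1.5], [[0, 0, 0], [0, 0, 1.2], 1.5], [[0, 0, 0], [0, 0, 1.2], 1.5], [[0, 0, 0], [0, 0, 1.2], 1.5], [[0, 0, 0], [0, 0, 1.0], 1.5], [[0, 0, 0], [0, 0, 0.8], 1.5], [[0, 0, 0], [0, 0, 0.3], 1.5]])

```text
clock: 7.8
position: [0.5042, -0.0958, 0.1898]
ee_rot: [-0.001, 0.991, 0.135, 0.001]
contact_force: [5.1, 4.9, -13.9]
width: 0.0244
gripper_force: 69.4
```

>>> drive_tool(rows=[[[0, 0, 0], [0, 0, 0.2], 1.5], [[0, 0, 0], [0, 0, 0.2], 1.5], [[0, 0, 0], [0, 0, 0], 1.5], [[0, 0, 0], [0, 0, 0], 1.5]])

```text
clock: 8.3
position: [0.5042, -0.0958, 0.1937]
ee_rot: [-0.001, 0.991, 0.135, 0.001]
contact_force: [5.3, 4.0, -11.7]
width: 0.0242
gripper_force: 69.6
```

>>> drive_tool(rows=[[[0, 0, 0], [0, 0, 0.2], 1.5], [[0, 0, 0], [0, 0, 0.2], 1.5], [[0, 0, 0], [0, 0, 0], 1.5], [[0, 0, 0], [0, 0, 0], 1.5]])

```text
clock: 8.8
position: [0.5042, -0.0958, 0.1958]
ee_rot: [-0.001, 0.991, 0.135, 0.0]
contact_force: [8.5, 2.9, -21.2]
width: 0.0242
gripper_force: 70.5
```

>>> drive_tool(rows=[[[0, 0, 0], [0, 0, -0.2], 5.0], [[0, 0, 0], [0, 0, 0], 5.0], [[0, 0, 0], [0, 0, 0], 5.0], [[0, 0, 0], [0, 0, 3.0], 5.0], [[0, 0, 0], [0, 0, 5.0], 5.0], [[0, 0, 0.17], [1.0, -0.7, 1.0], 5.0], [[0, 0, 0.175], [1.0, -0.7, 0], 5.0], [[0, 0, 0.175], [1.0, -0.7, 0], 5.0]])

```text
clock: 9.8
position: [0.5337, -0.1181, 0.2886]
ee_rot: [0.001, 0.922, 0.388, 0.001]
contact_force: [-0.2, -0.5, 0.2]
width: 0.0501
gripper_force: 0.0
```

>>> drive_tool(rows=[[[0, 0, 0.175], [1.2, -0.8, 0], 5.0], [[0, 0, 0.175], [1.2, -0.8, 0], 5.0], [[0, 0, 0.175], [1.2, -0.8, 0], 5.0], [[0, 0, 0.175], [1.2, -0.8, 0], 5.0], [[0, 0, 0.175], [1.2, -0.8, 0], 5.0], [[0, 0, 0.175], [1.2, -0.8, 0], 5.0], [[0, 0, 0], [0, 0, 0], 5.0]])

```text
clock: 10.68
position: [0.6058, -0.1663, 0.2876]
ee_rot: [0.0, 0.607, 0.795, -0.0]
contact_force: [-0.2, 0.4, 0.3]
width: 0.0496
gripper_force: 0.0
```

```bash
python3 - <<'E'
from pose import *
s=manip.get_state();print(s['position'],s['ee_rot'])
p=s['position'];print('stand xy',R.T@(p[:2]-t))
print('filter top', onz('scene',300.5,210.5,.125))
a=shot('scene','s3.png');b=shot('top','t3.png')
g=lambda a:cv2.resize(a[:,:,::-1],(400,400),interpolation=cv2.INTER_CUBIC)
cv2.imwrite('pics/c3.png',np.hstack([g(a[140:240,260:360]),g(b[160:260,290:390])]))
E
```

```text
[ 0.6058 -0.1663  0.2876] [ 0.0005  0.6065  0.795  -0.0001]
stand xy [-0.001  -0.0951]
filter top [ 0.5874 -0.0755  0.125 ]
```

View pics/c3.png

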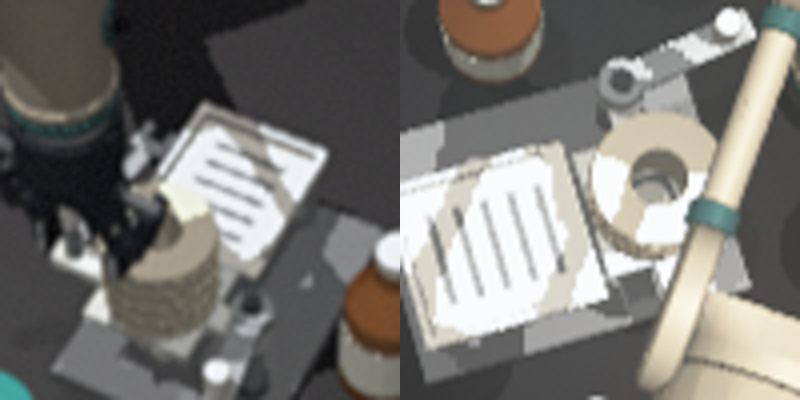

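The filter is raised and upright, with its top ellipse centred at about top-crop (654,185). The shelf slots are centred at about (499,220).

```bash
python3 - <<'E'
from pose import *
for n,c,z in [('filter',(654,185),.2),('shelf',(499,220),.105)]:
    P=onz('top',290+(c[0]-400)/4,160+c[1]/4,z)[:2];print(n,P,'stand',R.T@(P-t))
E
```

```text
filter [ 0.5759 -0.0693] stand [-0.0036  0.0063]
shelf [0.566  0.0414] stand [0.0167 0.1156]
```

>>> drive_tool(rows=[[[0, 0, 0], [0, 0, -5.0], 5.0], [[0, 0, 0], [0, 0, -5.0], 5.0], [[0, 0, 0], [0, 0, -3.5], 5.0], [[0, 0, 0], [-0.4, 1.44, 0], 5.0], [[0, 0, 0], [-0.4, 1.44, 0], 5.0], [[0, 0, 0], [-0.27, 0.96, 0], 5.0], [[0, 0, 0], [-0.27, 0.96, 0], 5.0], [[0, 0, 0], [-0.27, 0.96, 0], 5.0]])

```text
clock: 11.78
position: [0.5901, -0.1082, 0.1539]
ee_rot: [0.002, 0.605, 0.796, 0.0]
contact_force: [0.1, -3.7, 3.6]
width: 0.0501
gripper_force: 0.7
```

>>> drive_tool(rows=[[[0, 0, 0], [-0.27, 0.96, 0], 5.0], [[0, 0, 0], [-0.27, 0.96, 0], 5.0], [[0, 0, 0], [-0.27, 0.96, 0], 5.0], [[0, 0, 0], [-0.27, 0.96, 0], 5.0]])

```text
clock: 12.28
position: [0.5773, -0.0682, 0.1514]
ee_rot: [-0.001, 0.606, 0.796, -0.0]
contact_force: [0.3, -1.6, -0.8]
width: 0.05
gripper_force: 1.3
```

```bash
python3 - <<'E'
from pose import *
s=manip.get_state();p=s['position'];print(p,'stand xy',R.T@(p[:2]-t),s['contact_force'],s['width'])
a=shot('scene','s4.png');b=shot('top','t4.png')
g=lambda a:cv2.resize(a[:,:,::-1],(400,400),interpolation=cv2.INTER_CUBIC)
cv2.imwrite('pics/c4.png',np.hstack([g(a[140:240,260:360]),g(b[160:260,290:390])]))
E
```

```text
[ 0.5773 -0.0682  0.1514] stand xy [-0.0019  0.007 ] [ 0.3338 -1.5878 -0.761 ] 0.04998604828848415
```

View pics/c4.png

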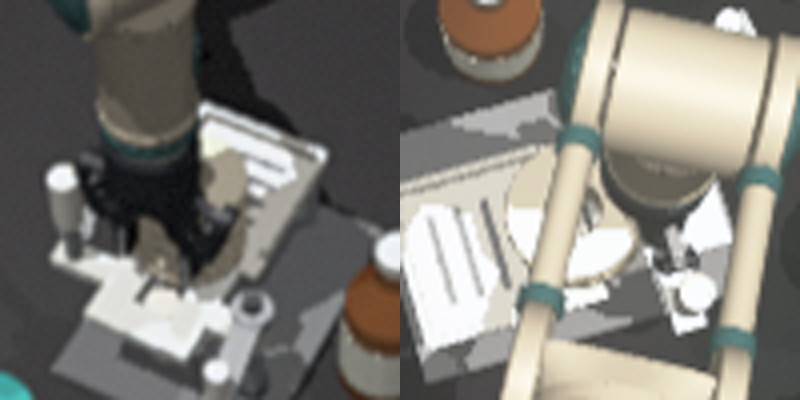

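The filter is upright and half across, with its top centre at about top-crop (570,215), and both fingers are behind it. I continue pushing.

>>> drive_tool(rows=[[[0, 0, 0], [-0.27, 0.96, 0], 5.0], [[0, 0, 0], [-0.27, 0.96, 0], 5.0], [[0, 0, 0], [-0.27, 0.96, 0], 5.0], [[0, 0, 0], [-0.27, 0.96, 0], 5.0], [[0, 0, 0], [-0.2, 0.8, 0], 5.0], [[0, 0, 0], [-0.15, 0.6, 0], 5.0], [[0, 0, 0], [-0.1, 0.4, 0], 5.0], [[0, 0, 0], [0, 0, 0], 5.0]])

```text
clock: 13.38
position: [0.563, -0.0128, 0.1523]
ee_rot: [-0.0, 0.605, 0.796, 0.0]
contact_force: [0.5, -1.7, -1.5]
width: 0.0501
gripper_force: 0.8
```

>>> drive_tool(rows=[[[0, 0, 0], [0, 0, 0], 5.0], [[0, 0, 0], [0.8, -2.9, 0], 5.0], [[0, 0, 0], [0.5, -1.9, 0], 5.0], [[0, 0, 0], [0, 0, 6.0], 5.0], [[0, 0, 0], [0, 0, 6.0], 5.0], [[0, 0, 0], [-1.0, -4.0, 0], 0], [[0, 0, 0], [-1.0, -4.0, 0], 0], [[0, 0, 0], [-1.0, -4.0, 0], 0]])

```text
clock: 14.38
position: [0.5458, -0.1823, 0.2727]
ee_rot: [0.0, 0.606, 0.796, 0.0]
contact_force: [0.3, 0.3, -0.1]
width: 0.0003
gripper_force: 0.0
```

```bash
python3 - <<'E'
from pose import *
s=manip.get_state();p=s['position'];print(s['clock'],p,'stand xy',R.T@(p[:2]-t),s['contact_force'],s['width'],s['ee_rot'])
a=shot('scene','s5.png');b=shot('top','t5.png')
g=lambda a:cv2.resize(a[:,:,::-1],(400,400),interpolation=cv2.INTER_CUBIC)
cv2.imwrite('pics/c5.png',np.hstack([g(a[140:240,260:360]),g(b[160:260,280:380])]))
E
```

```text
14.375 [ 0.5458 -0.1823  0.2727] stand xy [-0.063  -0.0943] [ 0.3021  0.2563 -0.1372] 0.0002631996871286963 [0.0001 0.6056 0.7958 0.0005]
```

View pics/c5.png

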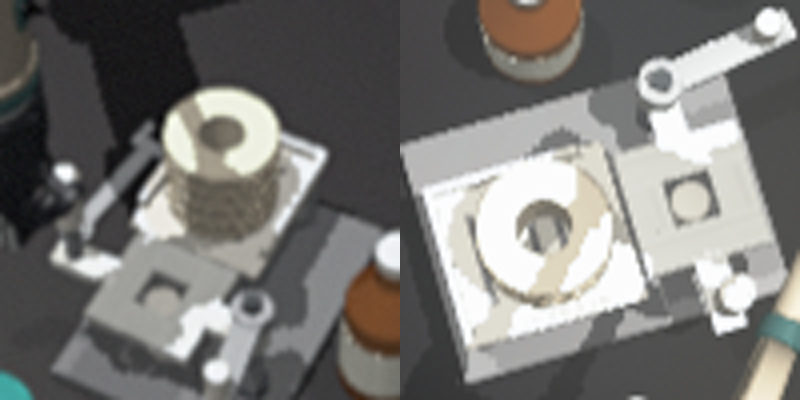

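The filter stands upright on the shelf, with its top ellipse at top-crop (541,227) and scene-crop (221,133). The post shows in the plate hole at (693,200).

```bash
python3 - <<'E'
from pose import *
f=lambda c:(280+(c[0]-400)/4,160+c[1]/4)
def pr(n,P): print(n,P,'stand',R.T@(P[:2]-t))
pr('filt top',onz('top',*f((541,227)),.195)); pr('filt scene',onz('scene',260+221/4,140+133/4,.195))
print(tri((260+221/4,140+133/4),f((541,227))))
pr('post',onz('top',*f((693,200)),.095))
sc=np.mean([onz('top',*f(c),.112) for c in[(422,187),(602,143),(645,302),(468,348)]],0);pr('shelf',sc)
pr('handle',onz('top',*f((737,293)),.220)); pr('peg',onz('top',*f((769,22)),.182)); pr('pivot',onz('top',*f((660,80)),.145))
E
```

```text
filt top [0.5484 0.038  0.195 ] stand [-0.0012  0.1171]
filt scene [0.554  0.0325 0.195 ] stand [0.0027 0.1103]
(array([0.5493, 0.0379, 0.1862]), np.float64(0.0008097511260750711))
post [ 0.5811 -0.0749  0.095 ] stand [-0.0001 -0.0004]
shelf [0.5467 0.045  0.112 ] stand [-0.0009  0.1243]
handle [ 0.4978 -0.0956  0.22  ] stand [-0.0859  0.002 ]
peg [ 0.6968 -0.1273  0.182 ] stand [ 0.0972 -0.0821]
pivot [ 0.6632 -0.0496  0.145 ] stand [0.0858 0.0018]
```

>>> drive_tool(rows=[[[0, 0, 0], [-2.4, 4.3, 0], 0], [[0, 0, 0], [-2.3, 4.3, 0], 0], [[0, 0, 0], [0, 0, -2.5], 0], [[0, 0, 0], [0, 0, -1.5], 0], [[0, 0, 0], [0, 0, -0.7], 0], [[0, 0, 0], [0, 0, -0.8], 0], [[0, 0, 0], [0, 0, -1.0], 0], [[0, 0, 0], [0, 0, -1.0], 0]], force=30)

```text
clock: 15.48
position: [0.4986, -0.0944, 0.198]
ee_rot: [-0.001, 0.606, 0.796, 0.001]
contact_force: [-4.0, 2.7, 7.3]
width: -0.0001
gripper_force: 4.1
```

>>> drive_tool(rows=[[[0, 0, 0], [0, 0, -1.0], 0], [[0, 0, 0], [0, 0, -1.0], 0], [[0, 0, 0], [0, 0, -1.0], 0], [[0, 0, 0], [0, 0, -0.8], 0], [[0, 0, 0], [0, 0, -0.5], 0], [[0, 0, 0], [0, 0, 0], 0]])

```text
clock: 16.23
position: [0.4986, -0.0944, 0.1559]
ee_rot: [-0.001, 0.606, 0.795, 0.0]
contact_force: [-5.7, 4.5, 12.8]
width: 0.0
gripper_force: 6.4
```

>>> drive_tool(rows=[[[0, 0, 0], [0, 0, -0.2], 0], [[0, 0, 0], [0, 0, -0.2], 0], [[0, 0, 0], [0, 0, 0], 0]])

```text
clock: 16.6
position: [0.4986, -0.0945, 0.1556]
ee_rot: [-0.0, 0.606, 0.796, 0.001]
contact_force: [-11.2, 5.2, 35.9]
width: -0.0001
gripper_force: 17.7
```

>>> drive_tool(rows=[[[0, 0, 0], [0, 0, 6.0], 0], [[0, 0, 0], [0, 0, 6.0], 6.5], [[0, 0, -0.157], [4.0, -0.65, 0], 6.5], [[0, 0, -0.157], [4.0, -0.65, 0], 6.5], [[0, 0, -0.157], [4.0, -0.65, 0], 6.5], [[0, 0, -0.157], [4.0, -0.65, 0], 6.5], [[0, 0, -0.157], [4.0, -0.65, 0], 6.5], [[0, 0, 0], [0, 0, 0], 6.5]])

```text
clock: 17.6
position: [0.7018, -0.1288, 0.268]
ee_rot: [-0.0, 0.864, 0.503, -0.0]
contact_force: [-0.6, 0.2, -0.7]
width: 0.065
gripper_force: 0.0
```

>>> drive_tool(rows=[[[0, 0, 0], [-0.2, 0, -5.0], 6.5], [[0, 0, 0], [0, 0, -3.4], 6.5], [[0, 0, 0], [0, 0, -2.0], 6.5], [[0, 0, 0], [0, 0, 0], 3.0], [[0, 0, 0], [0, 0, 0], 3.0], [[0, 0, 0], [0, 0, 0], 3.0]], force=20)

```text
clock: 18.35
position: [0.6979, -0.1279, 0.1681]
ee_rot: [0.001, 0.864, 0.504, 0.001]
contact_force: [0.9, -0.9, -0.1]
width: 0.0301
gripper_force: 0.0
```

>>> drive_tool(rows=[[[0, 0, 0], [-1.3, -0.5, 0], 3.0], [[0, 0, 0], [-1.6, -0.3, 0], 3.0], [[0, 0, 0], [-1.6, 0, 0], 3.0], [[0, 0, 0], [-1.6, 0.3, 0], 3.0], [[0, 0, 0], [-1.5, 0.6, 0], 3.0], [[0, 0, 0], [-1.4, 0.9, 0], 3.0], [[0, 0, 0], [-1.2, 1.1, 0], 3.0], [[0, 0, 0], [-0.9, 1.3, 0], 3.0]])

```text
clock: 19.35
position: [0.5853, -0.0929, 0.1665]
ee_rot: [0.0, 0.864, 0.504, 0.0]
contact_force: [1.1, -1.7, 0.4]
width: 0.0297
gripper_force: 0.5
```

>>> drive_tool(rows=[[[0, 0, 0], [-0.7, 1.3, 0], 3.0], [[0, 0, 0], [0, 0, 0], 3.0], [[0, 0, 0], [0, 0, 0], 6.0], [[0, 0, 0], [0, 0, 0], 6.0]])

```text
clock: 19.85
position: [0.5794, -0.0808, 0.1661]
ee_rot: [-0.0, 0.864, 0.504, -0.0]
contact_force: [-0.9, 1.0, 0.6]
width: 0.06
gripper_force: 0.0
```

Lift away and check.

>>> drive_tool(rows=[[[0, 0, 0], [0, 0, 6.0], 6.0], [[0, 0, 0], [0, 0, 6.0], 6.0], [[0, 0, 0], [-3.0, -5.0, 0], 6.0], [[0, 0, 0], [-3.0, -5.0, 0], 6.0], [[0, 0, 0], [-3.0, -5.0, 0], 6.0], [[0, 0, 0], [-3.0, -5.0, 0], 6.0], [[0, 0, 0], [0, 0, 0], 6.0]])

```text
clock: 20.72
position: [0.4572, -0.2843, 0.2862]
ee_rot: [0.0, 0.865, 0.501, -0.001]
contact_force: [0.3, 0.8, -0.1]
width: 0.0601
gripper_force: 0.0
```

```bash
python3 - <<'E'
from h import *
a=shot('scene','s6.png');b=shot('top','t6.png')
g=lambda a:cv2.resize(a[:,:,::-1],(400,400),interpolation=cv2.INTER_CUBIC)
cv2.imwrite('pics/c6.png',np.hstack([g(a[140:240,260:360]),g(b[160:260,280:380])]))
E
```

```text
(no output)
```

View pics/c6.png

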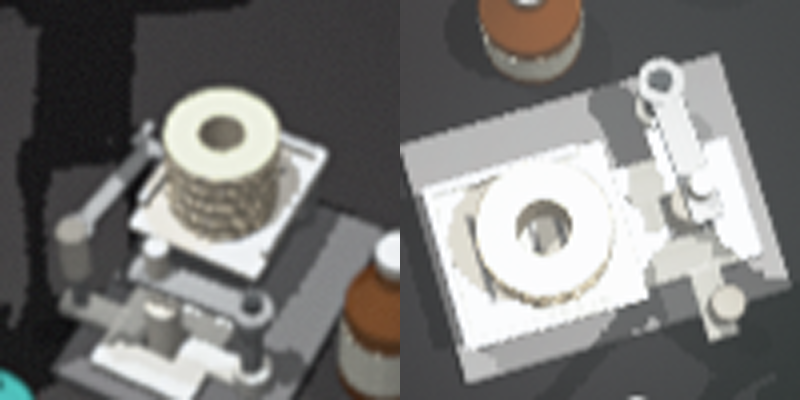

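The keeper is closed over the post (peg at about top-crop (703,190)), the plate is down with the post visible through it, and the filter stands upright on the shelf at (541,227). The robot is clear.

```bash
python3 -c "
from rig import job
print(job.sign_off())"
```

```text
the job is handed in; nothing more can be done
None
```

The job is handed in, but no verdict was returned: in the last pictures the filter stands upright on the drain shelf, the lifter is down and the keeper is back over the post, and the robot had moved clear at about 21 s.

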